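Find the unlocked cover of the extraction box and push it open

ROBOT

A 6-joint arm with a two-finger parallel gripper is mounted at the origin on the work surface. World frame = base frame: x ahead of the robot, y to its left, z up, the work surface at z = 0. Lengths are in m, angles in degrees, forces in N, time in s.
With the tool pointing down it reaches from about 0.4 to 0.825 m from the base axis. Payload 7 kg.
Tool frame: the origin (TCP) lies at the very end of the fingers, on their centre line; the grasp point (between the pads) lies 19 mm behind it (ctrl.grip_depth is the z of the grasp point in the tool frame, in m); z points along the fingers, y is the direction in which the jaws open and shut (so a half turn about z gives the same grasp; the last joint's range is limited). The gripper opens to 88 mm and grips with 3 to 60 N. Pads are 19 mm wide; open, the fingers measure 130 mm over their backs; the gripper's body (78 mm by 193 mm) begins 47 mm behind the grasp point.
Start: joints at [91.45, 20.546, 0.682, 0, -70.136, -16.507], TCP at [0.175, 0.652, 0.227] pointing down, gripper open.
Joint ranges: [-176.03, 176.03], [-82.01, 121.73], [-58.28, 71.71], [-173.87, 95.51], [-174.79, -0.11], [-173.66, 173.66]. Speed limits (degrees/s): [136.94, 136.94, 172.46, 180, 180, 180].

INTERFACE

Orientations are given as [roll, pitch, yaw] about the fixed x, y, z axes, in that order (R = Rz(yaw) Ry(pitch) Rx(roll)).
In Python, from plant import telemetry, snapshot, job, models, ctrl gives the robot as it stands.
- The arm moves only by the tool jog_arm, never from a script. Its argument "targets" is text: rows parted by semicolons, each of 7 numbers parted by spaces: the shift along the tool's x, y, z in m, then the turn, a rotation vector about the tool's x, y, z in degrees, then the gripper command: -1 is shut, 1 is fully open, values between are in proportion. A call has exactly 8 rows; each row is the pose to reach, as a shift and turn from the pose measured when the call began, along the tool's axes at that moment; what a row does not reach only later rows make up. A row lasts 1/8 s, in which the tool goes at most 62.5 mm and 10.7 degrees, less where a joint would pass 70% of its speed; a pose out of reach is approached as far as the arm can. A call with a gripper value outside its range is refused whole. The fingers move at their own pace and stop on an object; the grip force is fixed at half the most. Time passes only in rows, so rows that repeat a pose let the fingers close, or fill a call up. It gives the time, the measured TCP pose, the force and the opening at its end, in the units of the state.
- telemetry.get_obs(): the state, without advancing time (a new reading comes with each control period).
- snapshot(name): name is "scene" or "top" or "wrist"; returns a dict with "img" (384x512x3 uint8, red, green, blue), "range_z" (384x512 float32, m along the optical axis (not along the pixel's ray), 0 where there is no reading), "intrinsics" (3x3 intrinsics, pixels), "k1" (the pictures are not rectified: a ray, as slopes to the right and down, at radius r is drawn at 1 + k1 r^2 times it, then the intrinsics apply), "R" (3x3) and "t" (3): a world point X has camera coordinates R X + t. Camera axes: x right, y down, z forward; pixel columns grow to the right and rows downward; lengths in m; the calibration is good to about 2 mm. A picture is of the moment at which its call begins.
- job.close_job(): hands the job in, once; it reports no verdict.
Trained networks look in a picture, given as the dict that the camera call returned (one of the last four; its "shot" number tells which), for a name from the list of things; names that differ only in an ending like _2 or _b are one class to them, and where a whole thing is asked for, a point or a joint stands for the part that bears it (a point fixed in the world has none). Each returns a list of dicts, best first, with "conf" (0 to 1); they miss things now and then, are a little off and sometimes report something else, mostly with a low value. They report only what shows in the picture. A call takes as long as a camera call.
- models.cut_out(name, picture): "region" (384x512 bool, what is visible of it) and "uv" ([column, row] in pixels, amid what is visible of it).
- models.spot_point(name, picture): "uv" ([column, row] in pixels: a listed point, or the origin of a listed thing).
The state is a dict: "clock": time; "joint_pos": joint angles; "qvel": joint speeds; "tau": joint torques, N m; "tool_pos": TCP position; "orientation": TCP orientation; "force": force on the tool from outside, world axes, zero at the start; "moment": the same for the moment, N m; "opening": finger opening in m.
Only numpy, scipy, OpenCV 4.12 (cv2) and the standard library are available. Lean on these libraries where they do the work, as an engineer would, in place of code of your own. Each camera call takes 0.05 s, during which the arm holds its last target.

TASK

Three of the four covers on the low white extraction box are locked from below and one has been left unlocked: press gently on the ribbed end of each in turn, without forcing the locked ones, until you find the one that rocks, then push it fully open with the fingertips so that its filter can be reached, and leave it open. Only touch and push: leave the other covers shut, and do not pick up or shift anything standing on or around the box.

Things in the scene. Friction and masses are not known exactly. Their poses are not given: they have to be found in the camera images.
- deck: low white extraction box, fixed, 290 (x) x 320 (y) x 90 mm tall; origin under its centre, x away from the robot (turned up to 0.3 rad). Flush in its flat top, 90 mm above the table, lie four identical bare metal covers in two rows of two, 130 mm apart along x and 135 mm along y. Hollow below, floor 84 mm under the top. One cover is free to rock; which one changes and cannot be seen
- cover_a_pad (a point): place to press on the near left cover (90 x 90 x 5 mm in a 94 x 94 mm opening): on its top face in the middle of four thin dark ribs that mark its press end (the end towards the robot), mid-width, 40 mm from its pin, 15 mm from its press end; moves with the cover; axes as the box's when shut
- cover_a (a joint): angle of the near left cover, rad: 0 shut, grows as its press end sinks under 2 to 3 N; 1.1 fully open at a stop (press end 49 mm down, far end 31 mm up). Turns on a pin along box y, 55 mm from the press end, 2.5 mm below the top. Stays where left. A finger in the opening pushes it further open by moving towards the pin (box +x). A locked cover gives under 1.5 mm
- cover_b_pad (a point): place to press on the near right cover (90 x 90 x 5 mm in a 94 x 94 mm opening): on its top face in the middle of four thin dark ribs that mark its press end (the end towards the robot), mid-width, 40 mm from its pin, 15 mm from its press end; moves with the cover; axes as the box's when shut
- cover_b (a joint): angle of the near right cover, rad: 0 shut, grows as its press end sinks under 2 to 3 N; 1.1 fully open at a stop (press end 49 mm down, far end 31 mm up). Turns on a pin along box y, 55 mm from the press end, 2.5 mm below the top. Stays where left. A finger in the opening pushes it further open by moving towards the pin (box +x). A locked cover gives under 1.5 mm
- cover_c_pad (a point): place to press on the far left cover (90 x 90 x 5 mm in a 94 x 94 mm opening): on its top face in the middle of four thin dark ribs that mark its press end (the end towards the robot), mid-width, 40 mm from its pin, 15 mm from its press end; moves with the cover; axes as the box's when shut
- cover_c (a joint): angle of the far left cover, rad: 0 shut, grows as its press end sinks under 2 to 3 N; 1.1 fully open at a stop (press end 49 mm down, far end 31 mm up). Turns on a pin along box y, 55 mm from the press end, 2.5 mm below the top. Stays where left. A finger in the opening pushes it further open by moving towards the pin (box +x). A locked cover gives under 1.5 mm
- cover_d_pad (a point): place to press on the far right cover (90 x 90 x 5 mm in a 94 x 94 mm opening): on its top face in the middle of four thin dark ribs that mark its press end (the end towards the robot), mid-width, 40 mm from its pin, 15 mm from its press end; moves with the cover; axes as the box's when shut
- cover_d (a joint): angle of the far right cover, rad: 0 shut, grows as its press end sinks under 2 to 3 N; 1.1 fully open at a stop (press end 49 mm down, far end 31 mm up). Turns on a pin along box y, 55 mm from the press end, 2.5 mm below the top. Stays where left. A finger in the opening pushes it further open by moving towards the pin (box +x). A locked cover gives under 1.5 mm
- block: ceramic block on a short metal stem, 18 x 15 mm, 24 mm tall, standing on the box's top between the two rear covers; stays where it is; origin under its centre
- burpot: dark steel bur pot, 28 mm across, 28 mm tall, standing on the box's top between the two near covers; stays where it is; origin under its centre
- gauge: brass gauge slug, 28 mm across, 12 mm tall, lying on the left margin of the box's top; stays where it is; origin under its centre
- disc: ceramic milling blank, 98 mm across, 16 mm thick, lying on the table to the left; stays where it is; origin under its centre
- bottle: white bottle, 60 mm across, 150 mm tall, on the table to the left; stays where it is; origin under its centre
- brush: hand brush lying on the table to the right, about 170 mm long; origin near its middle; stays where it is
- basket: white slatted basket, 110 x 130 x 60 mm, on the table to the right; stays where it is; origin under its centre

How it is judged (in metres and radians):
At the end, for the whole second after the job is handed in: one cover stands open by more than 0.9 rad (fully open is 1.1) and is at rest; the other three are within 0.08 rad of shut; nothing else has been shifted (((value of joint cover_a above 0.9 rad and value of joint each of cover_b, cover_c, cover_d below 0.08 rad and velocity of joint cover_a between -0.05 and 0.05 rad/s) or (value of joint cover_b above 0.9 rad and value of joint each of cover_a, cover_c, cover_d below 0.08 rad and velocity of joint cover_b between -0.05 and 0.05 rad/s) or (value of joint cover_c above 0.9 rad and value of joint each of cover_a, cover_b, cover_d below 0.08 rad and velocity of joint cover_c between -0.05 and 0.05 rad/s) or (value of joint cover_d above 0.9 rad and value of joint each of cover_a, cover_b, cover_c below 0.08 rad and velocity of joint cover_d between -0.05 and 0.05 rad/s))); the robot touches nothing.
It fails at once if a thing standing on the box is picked up or shoved more than 15 mm from its place (distance of any of block, burpot, gauge from where it was at the start of the episode above 0.015 m).
It fails at once if a thing standing around the box is picked up or shoved more than 15 mm from its place (distance of any of disc, bottle, brush, basket from where it was at the start of the episode above 0.015 m).
It fails at once if the box or a cover is pressed harder than 45 N (contact force between any of the arm, the fingers and deck above 45 N).
It also fails if it takes over 48 s, if anything falls off the work surface, if the arm or the gripper's body presses on something with over 40 N, if the wrist force passes 120 N, or if a joint passes its speed limit or range.

## Working session

There is one attempt and no reset: what is moved stays moved. The work goes in short steps, Python scripts to look and compute and a tool call to move; the robot and the scene stay as the last step left them, time stands still between calls to the robot, and variables do not carry over. Pictures are saved under pics/ and viewed, and the job is handed in when it is done.

Besides the shell and the picture viewer there is one more tool, called after "Emit:" in YAML: its name, and indented under it one key for each argument. jog_arm: Moves the arm, as the interface text tells. Its arguments: {"type":"object","properties":{"targets":{"type":"string"}},"required":["targets"]}

```bash
ls; mkdir -p pics; cat > h.py <<'E'
import numpy as np,cv2
from plant import telemetry,snapshot,job,models,ctrl
def save(p,n):
    cv2.imwrite('pics/'+n+'.png',cv2.cvtColor(p['img'],cv2.COLOR_RGB2BGR))
def ray(p,uv):
    K=np.array(p['intrinsics']);x=np.array([(uv[0]-K[0,2])/K[0,0],(uv[1]-K[1,2])/K[1,1]])
    s=x.copy()
    for _ in range(20): s=x/(1+p['k1']*(s@s))
    return np.array([s[0],s[1],1.])
def at_z(p,uv,z):
    R=np.array(p['R']);t=np.array(p['t']);d=R.T@ray(p,uv);c=-R.T@t
    return c+d*(z-c[2])/d[2]
def at_depth(p,uv):
    u,v=int(round(uv[0])),int(round(uv[1]));w=p['range_z'][max(v-2,0):v+3,max(u-2,0):u+3];w=w[w>0]
    if len(w)==0:return None
    return np.array(p['R']).T@(ray(p,uv)*np.median(w)-np.array(p['t']))
E
python3 - <<'E'
from h import *
np.set_printoptions(precision=4,suppress=True)
o=telemetry.get_obs();print(o)
for n in ['top','scene','wrist']:
    p=snapshot(n);save(p,n+'0')
    print(n,'cam',-np.array(p['R']).T@p['t'])
    for nm in ['cover_a_pad','deck','burpot','block','gauge']:
        for r in models.spot_point(nm,p):
            z=.09 
            print(nm,round(r['conf'],2),np.round(r['uv'],1),at_z(p,r['uv'],0 if nm=='deck' else z),at_depth(p,r['uv']))
E
```

```text
pics
{'clock': 0.0, 'joint_pos': array([ 91.4525,  20.5902,   0.634 ,  -0.0176, -70.1364, -16.5067]), 'qvel': array([-0.0912,  0.0067, -0.0433, -0.0636, -0.0879, -0.0232]), 'tau': array([ -0.0013, -58.2712,  29.3047,   6.9974,   0.007 ,  -0.0002]), 'tool_pos': array([0.1752, 0.6514, 0.2256]), 'orientation': array([179.9066,  -0.0104, -15.0602]), 'force': array([-0.4436,  0.0165, -0.0516]), 'moment': array([-0.0436, -0.005 , -0.0033]), 'opening': 0.08767758103249282}
top cam [0.3567 0.0089 1.4251]
cover_a_pad 0.66 [194.3 230.9] [0.4589 0.1489 0.09  ] [0.4589 0.1488 0.0905]
deck 0.91 [218.7 204.9] [0.5523 0.077  0.    ] [0.54   0.0727 0.0892]
burpot 0.56 [213.9 227.9] [0.4676 0.0878 0.09  ] [0.4653 0.0862 0.1181]
block 0.51 [223.4 174.2] [0.6384 0.0575 0.09  ] [0.6359 0.0571 0.1017]
gauge 0.47 [171.7 209.8] [0.5258 0.2203 0.09  ] [0.5242 0.2182 0.1031]
scene cam [1.2317 0.3026 1.0437]
cover_a_pad 0.79 [311.1 177.8] [0.4657 0.145  0.09  ] [0.4664 0.1451 0.0909]
cover_a_pad 0.71 [289.3 210.9] [0.596  0.1305 0.09  ] [0.5964 0.1306 0.0906]
deck 0.74 [277. 162.] [0.3783 0.0106 0.    ] [0.4532 0.0362 0.0915]
deck 0.57 [274.1 207.8] [0.5443 0.07   0.    ] [0.6045 0.0904 0.0913]
burpot 0.42 [275.3 160. ] [0.4469 0.0284 0.09  ] [0.4485 0.0289 0.0919]
burpot 0.4 [291.8 175.5] [0.4807 0.0927 0.09  ] [0.4823 0.0932 0.0921]
burpot 0.29 [389.7 222.7] [0.5212 0.3817 0.09  ] [0.4673 0.3877 0.0177]
burpot 0.22 [327.  199.6] [0.5189 0.2097 0.09  ] [0.5291 0.211  0.1036]
block 0.39 [259.8 212.4] [0.633  0.0614 0.09  ] [0.6397 0.0641 0.1006]
gauge 0.4 [329.  200.6] [0.5198 0.2157 0.09  ] [0.529  0.2168 0.1023]
wrist cam [0.2448 0.6335 0.3843]
```

```bash
python3 - <<'E'
import cv2
a=cv2.imread('pics/top0.png')[130:290,120:320];cv2.imwrite('pics/top0c.png',cv2.resize(a,None,fx=4,fy=3.75,interpolation=2))
a=cv2.imread('pics/scene0.png')[110:290,190:430];cv2.imwrite('pics/scene0c.png',cv2.resize(a,None,fx=3.3,fy=3.3,interpolation=2))
E
```

```text
(no output)
```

View pics/top0.png

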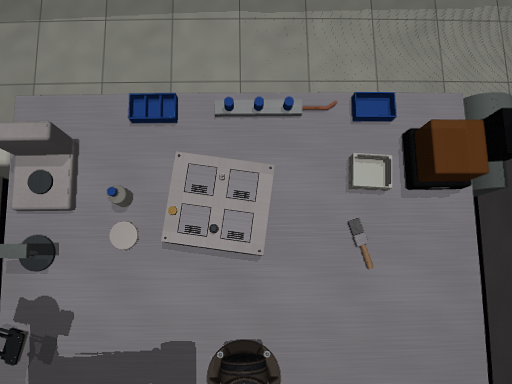

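View pics/top0c.png

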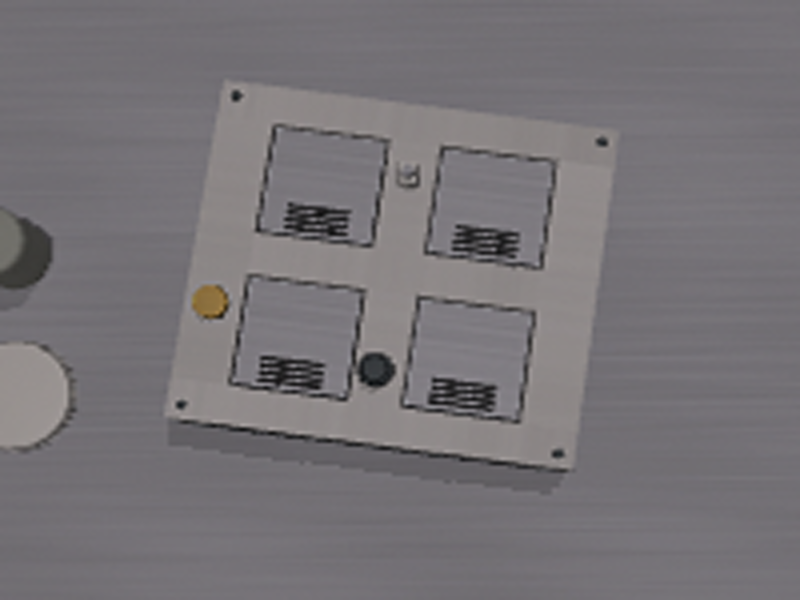

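View pics/scene0c.png

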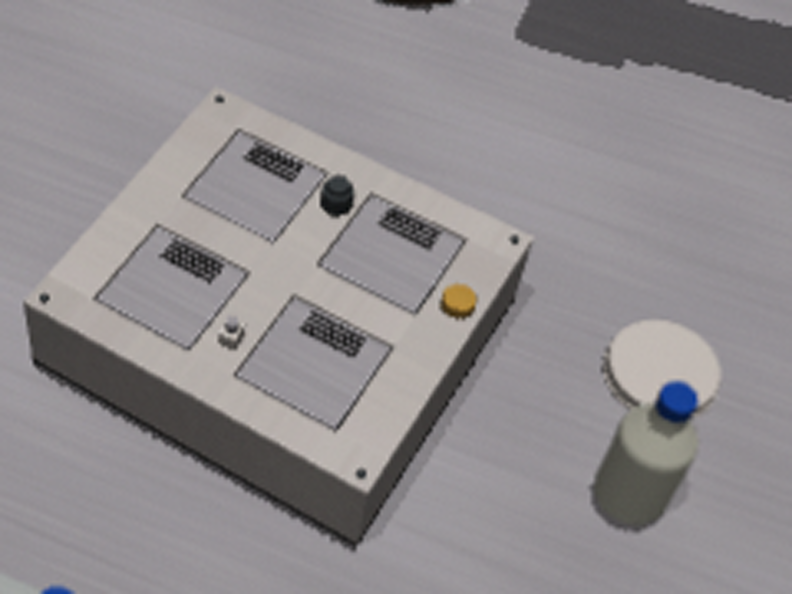

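```bash
python3 - <<'E'
from h import *
np.set_printoptions(precision=4,suppress=True)
p=snapshot('top')
c={'a':(291,373),'b':(463,394),'c':(317,220),'d':(485,241)}
W=[]
for k,(u,v) in c.items():
    w=at_z(p,(u/4+120-.5,v/3.75+130-.5),.09);W.append(w[:2]);print(k,w)
W=np.array(W)
L=np.array([[-65,67.5],[-65,-67.5],[65,67.5],[65,-67.5]])/1000
z=(W-W.mean(0))@[1,1j];l=L@[1,1j];th=np.angle((z*l.conj()).sum());print('yaw',th,np.degrees(th),'centre pads',W.mean(0))
R=np.array([[np.cos(th),-np.sin(th)],[np.sin(th),np.cos(th)]])
print('fit',L@R.T+W.mean(0))
p2=snapshot('scene')
for n in 'ab':
  pass
print([ (r['conf'],at_z(p2,r['uv'],.09)) for r in models.spot_point('cover_b_pad',p2)])
print([ (r['conf'],at_z(p,r['uv'],.09)) for r in models.spot_point('cover_c_pad',p)])
cr=[(236,96),(602,142),(181,405),(558,454)]
C=np.array([at_z(p,(u/4+120-.5,v/3.75+130-.5),.09)[:2] for u,v in cr]);print('screws',C,C.mean(0))
for i in range(4):
  print('box coords pads rel deck', R.T@(W[i]-C.mean(0)))
import h
# depth check
print('deck z',[at_depth(p,(u/4+120-.5,v/3.75+130-.5)) for u,v in [(400,250),(400,440)]])
print('burpot,gauge,block z', [at_z(p,(u/4+119.5,v/3.75+129.5),z) for u,v,z in [(376,370,.118),(210,302,.102),(408,176,.114)]])
E
```

```text
a [0.465  0.1553 0.09  ]
b [0.4462 0.0214 0.09  ]
c [0.594  0.1357 0.09  ]
d [0.5747 0.0029 0.09  ]
yaw -0.1442935143652698 -8.267409384240276 centre pads [0.52   0.0788]
fit [[0.4654 0.155 ]
 [0.4459 0.0214]
 [0.594  0.1363]
 [0.5746 0.0027]]
[(0.6, array([0.4479, 0.0143, 0.09  ]))]
[(0.93, array([0.5881, 0.1307, 0.09  ]))]
screws [[ 0.7023  0.2012]
 [ 0.6593 -0.0914]
 [ 0.4392  0.2407]
 [ 0.3958 -0.0518]] [0.5492 0.0747]
box coords pads rel deck [-0.0949  0.0677]
box coords pads rel deck [-0.0943 -0.0676]
box coords pads rel deck [0.0356 0.0668]
box coords pads rel deck [ 0.0356 -0.0673]
deck z [array([0.5677, 0.0701, 0.0904]), array([0.4088, 0.0706, 0.088 ])]
burpot,gauge,block z [array([0.4645, 0.0874, 0.118 ]), array([0.5236, 0.2174, 0.102 ]), array([0.6263, 0.0626, 0.114 ])]
```

```bash
cat >> h.py <<'E'
from scipy.spatial.transform import Rotation as Ro
C=np.array([.5492,.0747]);YAW=-8.27
def pad(k):
    b={'a':(-.095,.0675),'b':(-.095,-.0675),'c':(.035,.0675),'d':(.035,-.0675)}[k]
    return box(*b)
def box(x,y):
    a=np.radians(YAW);return C+np.array([np.cos(a)*x-np.sin(a)*y,np.sin(a)*x+np.cos(a)*y])
def go(xy,z):
    o=telemetry.get_obs();R=Ro.from_euler('xyz',o['orientation'],degrees=True)
    T=Ro.from_euler('xyz',[180,0,YAW],degrees=True)
    print('clock',o['clock'],'tcp',o['tool_pos'],o['orientation'],'F',o['force'])
    print('target',xy,z,'shift',np.round(R.inv().apply(np.r_[xy,z]-o['tool_pos']),4),'rot',np.round((R.inv()*T).as_rotvec(degrees=True),2))
E
python3 -c "
from h import *
go(pad('a'),.16)"
```

```text
clock 1.1 tcp [0.17536288 0.65177024 0.22654965] [ 1.79996929e+02 -1.43634470e-04 -1.50567754e+01] F [-0.89139811  0.08718616 -0.07545158]
target [0.46489695 0.1551627 ] 0.16 shift [0.4086 0.4043 0.0666] rot [ 0.    0.   -6.79]
```

Emit:
jog_arm:
  targets: "0.03 0.03 0 0 0 -1 -1; 0.07 0.07 0 0 0 -2 -1; 0.11 0.11 0 0 0 -3 -1; 0.15 0.15 0 0 0 -4 -1; 0.19 0.19 0 0 0 -5 -1; 0.23 0.23 0 0 0 -6 -1; 0.27 0.27 0 0 0 -6.8 -1; 0.31 0.31 0 0 0 -6.8 -1"

```text
clock: 2.1
tool_pos: [0.3948, 0.2703, 0.227]
orientation: [-179.9, -0.0, -8.2]
force: [0.7, -0.7, -0.2]
opening: 0.013
```

```bash
python3 -c "
from h import *
go(pad('a'),.13)"
```

```text
clock 2.1 tcp [0.39484091 0.27034672 0.2270419 ] [-1.79943025e+02 -3.36896800e-02 -8.21779158e+00] F [ 0.74464623 -0.7323142  -0.17651033]
target [0.46489695 0.1551627 ] 0.13 shift [0.0857 0.1041 0.097 ] rot [-0.06 -0.03  0.05]
```

Emit:
jog_arm:
  targets: "0.03 0.035 0 0 0 0 -1; 0.06 0.07 0 0 0 0 -1; 0.086 0.104 0.03 0 0 0 -1; 0.086 0.104 0.06 0 0 0 -1; 0.086 0.104 0.09 0 0 0 -1; 0.086 0.104 0.11 0 0 0 -1; 0.086 0.104 0.117 0 0 0 -1; 0.086 0.104 0.117 0 0 0 -1"

```text
clock: 3.1
tool_pos: [0.4653, 0.1553, 0.1101]
orientation: [-180.0, -0.0, -8.2]
force: [-0.3, -0.0, 0.1]
opening: 0.0003
```

```bash
python3 -c "
from h import *
go(pad('a'),.09)
p=snapshot('wrist');save(p,'w1')
print([ (r['conf'],r['uv'],at_z(p,r['uv'],.09)) for r in models.spot_point('cover_b_pad',p)])
p=snapshot('scene');cv2.imwrite('pics/s1.png',cv2.resize(p['img'][80:290,190:430,::-1],None,fx=3,fy=2.8))
"
```

```text
clock 3.1 tcp [0.46526612 0.15529935 0.11013757] [-1.79959256e+02 -3.09578176e-02 -8.20356127e+00] F [-0.31877665 -0.01382094  0.07687949]
target [0.46489695 0.1551627 ] 0.09 shift [-0.0004  0.0002  0.0201] rot [-0.04 -0.03  0.07]
[(0.72, [493.7, 226.8], array([0.44739601, 0.02330659, 0.09      ]))]
```

View pics/w1.png

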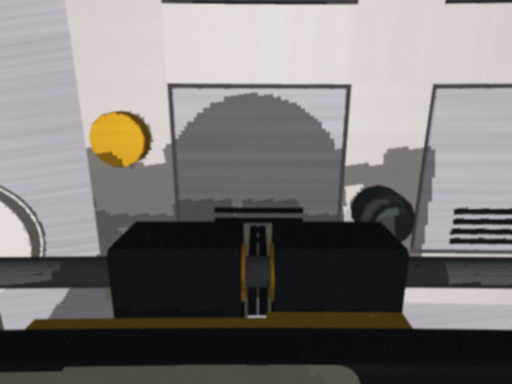

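View pics/s1.png

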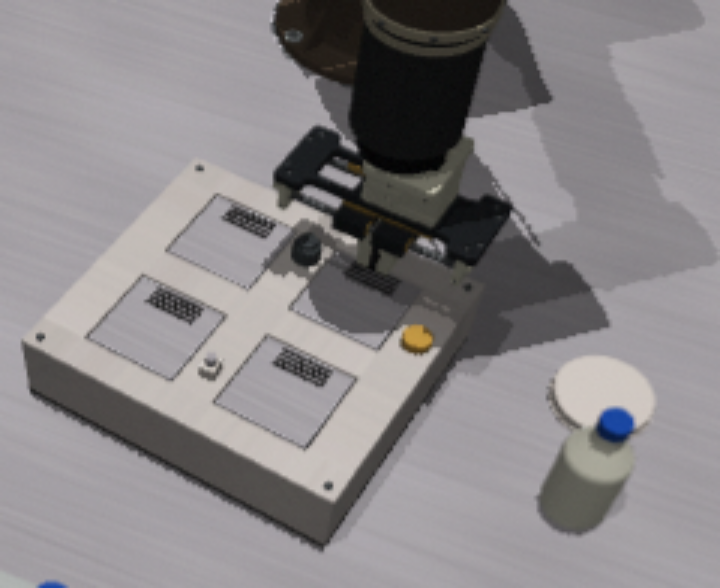

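Emit:
jog_arm:
  targets: "0 0 0.008 0 0 0 -1; 0 0 0.014 0 0 0 -1; 0 0 0.017 0 0 0 -1; 0 0 0.019 0 0 0 -1; 0 0 0.02 0 0 0 -1; 0 0 0.021 0 0 0 -1; 0 0 0.022 0 0 0 -1; 0 0 0.022 0 0 0 -1"

```text
clock: 4.25
tool_pos: [0.4658, 0.1558, 0.0898]
orientation: [-179.9, -0.1, -8.2]
force: [-2.8, -0.4, 10.7]
opening: 0.0004
```

Emit:
jog_arm:
  targets: "0 0 -0.03 0 0 0 -1; 0 0 -0.055 0 0 0 -1; 0 0.04 -0.06 0 0 0 -1; 0 0.09 -0.06 0 0 0 -1; 0 0.135 -0.055 0 0 0 -1; 0 0.135 -0.03 0 0 0 -1; 0 0.135 -0.013 0 0 0 -1; 0 0.135 -0.01 0 0 0 -1"

```text
clock: 5.25
tool_pos: [0.446, 0.0217, 0.0988]
orientation: [-179.9, -0.0, -8.2]
force: [-0.2, 0.0, 0.8]
opening: 0.0005
```

```bash
python3 -c "
from h import *
go(pad('b'),.09)"
```

```text
clock 5.25 tcp [0.44598194 0.02167361 0.09877433] [-1.79924898e+02 -4.33025984e-02 -8.20306969e+00] F [-0.24946701  0.04866017  0.75398359]
target [0.44547881 0.02156653] 0.09 shift [-0.0005  0.0002  0.0088] rot [-0.08 -0.04  0.07]
```

Emit:
jog_arm:
  targets: "0 0 0.004 0 0 0 -1; 0 0 0.006 0 0 0 -1; 0 0 0.007 0 0 0 -1; 0 0 0.008 0 0 0 -1; 0 0 0.009 0 0 0 -1; 0 0 0.01 0 0 0 -1; 0 0 0.011 0 0 0 -1; 0 0 0.011 0 0 0 -1"

```text
clock: 6.25
tool_pos: [0.4461, 0.0217, 0.0878]
orientation: [-179.9, -0.1, -8.2]
force: [-0.0, 0.2, 0.9]
opening: 0.0004
```

Emit:
jog_arm:
  targets: "0 0 0.001 0 0 0 -1; 0 0 0.002 0 0 0 -1; 0 0 0.003 0 0 0 -1; 0 0 0.004 0 0 0 -1; 0 0 0.005 0 0 0 -1; 0 0 0.005 0 0 0 -1; 0 0 0.005 0 0 0 -1; 0 0 0.005 0 0 0 -1"

```text
clock: 7.25
tool_pos: [0.4461, 0.0218, 0.0827]
orientation: [-179.9, -0.0, -8.2]
force: [0.7, 0.4, 1.9]
opening: 0.0003
```

Emit:
jog_arm:
  targets: "0 0 0.002 0 0 0 -1; 0 0 0.004 0 0 0 -1; 0 0 0.006 0 0 0 -1; 0 0 0.008 0 0 0 -1; 0 0 0.01 0 0 0 -1; 0 0 0.012 0 0 0 -1; 0 0 0.014 0 0 0 -1; 0 0 0.016 0 0 0 -1"

```text
clock: 8.25
tool_pos: [0.4459, 0.0217, 0.0665]
orientation: [-179.9, -0.0, -8.2]
force: [-0.3, 0.1, 3.3]
opening: 0.0006
```

Emit:
jog_arm:
  targets: "0.001 0 0.001 0 0 0 -1; 0.002 0 0.001 0 0 0 -1; 0.004 0 0.001 0 0 0 -1; 0.006 0 0.001 0 0 0 -1; 0.008 0 0.001 0 0 0 -1; 0.01 0 0.001 0 0 0 -1; 0.012 0 0.001 0 0 0 -1; 0.012 0 0.001 0 0 0 -1"

```text
clock: 9.25
tool_pos: [0.4579, 0.0199, 0.0655]
orientation: [-179.9, -0.0, -8.2]
force: [-2.9, 0.0, 0.4]
opening: 0.0004
```

```bash
python3 -c "
from h import *
go(pad('b'),.066)
p=snapshot('wrist');save(p,'w2')
p=snapshot('scene');cv2.imwrite('pics/s2.png',cv2.resize(p['img'][80:290,190:430,::-1],None,fx=3,fy=2.8))
"
```

```text
clock 9.25 tcp [0.45788592 0.01992803 0.06547131] [-1.79934876e+02 -2.64358416e-02 -8.21661646e+00] F [-2.86701994  0.04210237  0.37603802]
target [0.44547881 0.02156653] 0.066 shift [-0.0125  0.0002 -0.0005] rot [-0.07 -0.03  0.05]
```

View pics/w2.png

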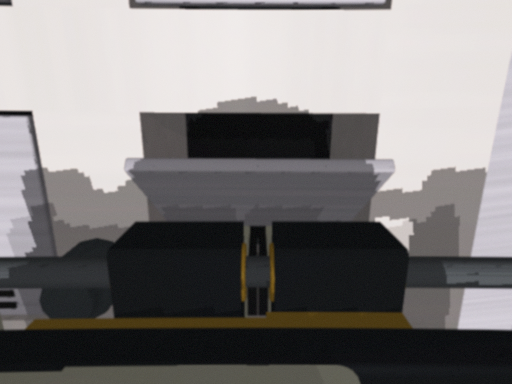

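View pics/s2.png

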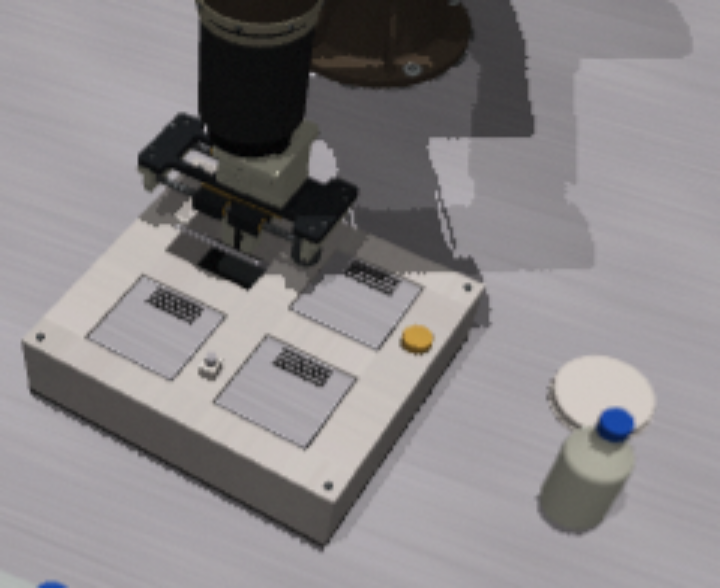

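The wrist view shows cover b tilted well open: its far end is raised at rows 160–205 and the dark opening lies behind it at rows 115–160. The burpot, at about (80,275), is untouched. I'll push on to the stop.

Emit:
jog_arm:
  targets: "0.001 0 0 0 0 0 -1; 0.002 0 0 0 0 0 -1; 0.003 0 0 0 0 0 -1; 0.003 0 0 0 0 0 -1; 0.004 0 0 0 0 0 -1; 0.004 0 0 0 0 0 -1; 0.005 0 0 0 0 0 -1; 0.005 0 0 0 0 0 -1"

```text
clock: 10.35
tool_pos: [0.4629, 0.0192, 0.0655]
orientation: [-179.9, -0.0, -8.2]
force: [-4.1, -0.1, -0.5]
opening: 0.0005
```

Emit:
jog_arm:
  targets: "0.001 0 0 0 0 0 -1; 0.001 0 0 0 0 0 -1; 0.002 0 0 0 0 0 -1; 0.002 0 0 0 0 0 -1; 0.003 0 0 0 0 0 -1; 0.003 0 0 0 0 0 -1; 0.003 0 0 0 0 0 -1; 0.003 0 0 0 0 0 -1"

```text
clock: 11.35
tool_pos: [0.4644, 0.0188, 0.0653]
orientation: [-180.0, 0.1, -8.2]
force: [-9.7, 4.7, 4.3]
opening: 0.0004
```

Emit:
jog_arm:
  targets: "-0.004 0 0 0 0 0 -1; -0.008 0 0 0 0 0 -1; -0.012 0 -0.005 0 0 0 -1; -0.014 0 -0.02 0 0 0 -1; -0.016 0 -0.05 0 0 0 -1; -0.016 0 -0.09 0 0 0 -1; -0.016 0 -0.13 0 0 0 -1; -0.016 0 -0.16 0 0 0 -1"

```text
clock: 12.35
tool_pos: [0.4494, 0.0211, 0.2279]
orientation: [-179.9, -0.1, -8.2]
force: [-0.2, -0.3, 0.4]
opening: 0.0005
```

Emit:
jog_arm:
  targets: "0 0 -0.02 0 0 0 -1; 0 -0.05 -0.02 0 0 0 -1; 0 -0.1 -0.02 0 0 0 -1; 0 -0.15 -0.02 0 0 0 -1; 0 -0.2 -0.02 0 0 0 -1; 0 -0.24 -0.02 0 0 0 -1; 0 -0.24 -0.02 0 0 0 -1; 0 -0.24 -0.02 0 0 0 -1"

```text
clock: 13.35
tool_pos: [0.4835, 0.2584, 0.2485]
orientation: [-179.9, -0.1, -8.2]
force: [-0.4, -0.3, 0.4]
opening: 0.0005
```

```bash
python3 -c "
from h import *
go(pad('b'),.066)
p=snapshot('top');cv2.imwrite('pics/t3.png',cv2.resize(p['img'][130:290,120:320,::-1],None,fx=4,fy=3.75))
p=snapshot('scene');cv2.imwrite('pics/s3.png',cv2.resize(p['img'][80:290,190:430,::-1],None,fx=3,fy=2.8))
# tall points near cover b
R=np.array(p['R']);t=np.array(p['t']);z=p['range_z'];P=[]
for v in range(100,290):
  for u in range(190,430):
    if z[v,u]>0: P.append(R.T@(ray(p,(u,v))*z[v,u]-t))
P=np.array(P);a=np.radians(YAW);B=(P[:,:2]-C)@np.array([[np.cos(a),-np.sin(a)],[np.sin(a),np.cos(a)]])
pin=-.055
m=(abs(B[:,0]-pin)<.045)&(abs(B[:,1]+.0675)<.04)&(P[:,2]>.098)&(P[:,2]<.16)
x=B[m,0]-pin;h=P[m,2]-.0875
print(m.sum(),'max h',h.max(),'angle',np.median(np.arctan2(h,x)), np.polyfit(x,h,1), np.c_[x,h][::max(1,m.sum()//12)])
"
```

```text
clock 13.35 tcp [0.48349654 0.25843713 0.24852052] [-1.79876633e+02 -6.92236583e-02 -8.20192674e+00] F [-0.37561378 -0.33377715  0.38591021]
target [0.44547881 0.02156653] 0.066 shift [-0.0041  0.2403  0.182 ] rot [-0.12 -0.07  0.07]
84 max h 0.03643882235961206 angle 1.0314546165381553 [ 1.97569098 -0.00391882] [[0.01692366 0.03348182]
 [0.0127116  0.01921252]
 [0.01822444 0.02878216]
 [0.01694632 0.0269683 ]
 [0.01862268 0.02918785]
 [0.01821215 0.02855848]
 [0.01727644 0.02721198]
 [0.01803588 0.02818017]
 [0.01764468 0.02757721]
 [0.01578983 0.02497526]
 [0.01555208 0.02458172]
 [0.01505392 0.0238325 ]]
```

View pics/t3.png

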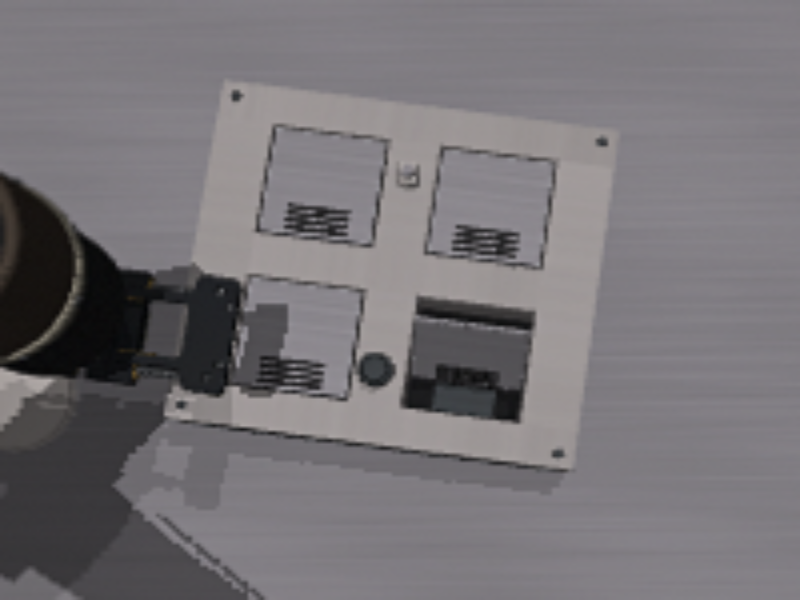

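View pics/s3.png

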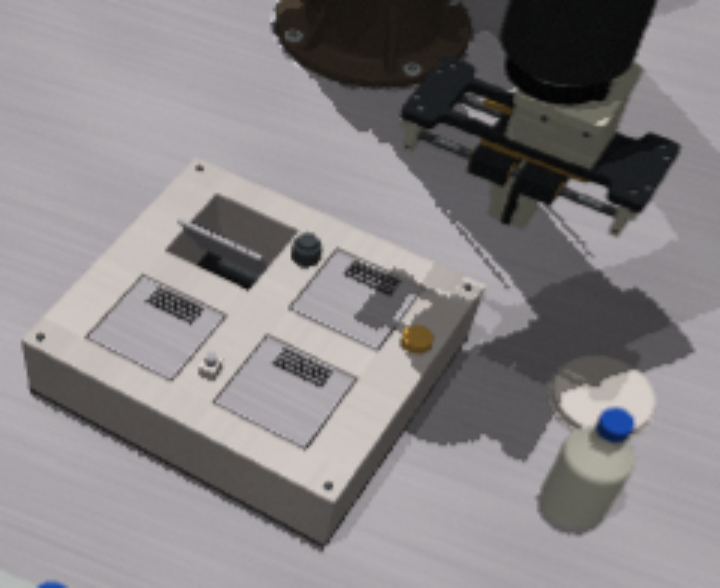

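Cover b is open. The line fitted to its raised end has a slope of 1.976, which is about 1.10 rad, so it is at the stop. The other covers look flush, the items look unmoved, and the arm is clear.

```bash
python3 -c "
from h import *
print(job.close_job())"
```

```text
the job is handed in; nothing more can be done
None
```

The near right cover (b) was the unlocked one. I pushed it open to its stop, left it open and handed the job in; no verdict was reported.

- **Finding it:** I pressed cover a first. It held at 10.7 N with no measurable give, so I took it as locked. Cover b sank 7 mm under about 2 N. I did not need to press c or d.
- **Opening it:** I pushed b with the closed fingertips until the force rose to about 10 N at the stop, then backed off and lifted clear.
- **Last checks:**
  - A line fitted to the depth points on b's raised end gives about 1.10 rad. The median of the per-point angles gives 1.03 rad, with about 2 mm calibration error. Both are above the 0.9 rad needed.
  - In the top and scene pictures, covers a, c and d look flush and the pot, block and gauge look unmoved. The bottle and disc look unmoved in the scene picture. I did not look at the brush or basket again, but the arm never went near them.
  - The arm ended at z = 0.25 m with a residual force of about 0.6 N, at about 13.5 s on the clock.

One disagreement came up: early in the job the scene-camera network placed the pads up to 10 mm from where I had fitted them in the top picture. The later wrist-camera reading agreed with my fit to about 2 mm.

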